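# Unlock the battery case and present its shackle

### The arm

A 6-joint arm with a two-finger parallel gripper is mounted at the origin on the work surface. World frame = base frame: x ahead of the robot, y to its left, z up, the work surface at z = 0. Lengths are in mm, angles in rad, forces in N, time in s.
With the tool pointing down it reaches from about 325 to 925 mm from the base axis. Payload 3.1 kg.
Tool frame: the origin (TCP) lies at the very end of the fingers, on their centre line; the grasp point (between the pads) lies 19 mm behind it (bot.grasp_offset is the distance from the TCP to the grasp point, in mm); z points along the fingers, y is the direction in which the jaws open and shut (so a half turn about z gives the same grasp; the last joint's range is limited). The gripper opens to 85 mm and grips with 20 to 120 N. Pads are 22 mm wide; open, the fingers measure 114 mm over their backs; the gripper's body (76 mm by 85 mm) begins 54 mm behind the grasp point. The pads swing forward as they close: fully open they stand 13 mm farther back than shut.
Start: joints at [1.012, 0.217, 1.613, -0, 1.311, -0.112], TCP at [270.035, 563.667, 231.3] pointing down, gripper open.
Joint ranges: [-2.75, 2.75], [-0.78, 2.1], [0.31, 2.55], [-1.13, 4.27], [0.13, 2.63], [-2.58, 2.58]. Speed limits (rad/s): [2.79, 2.79, 3.14, 3.14, 3.14, 3.14].

### API

Orientations are given as a unit quaternion [w, x, y, z].
In Python, from workcell import get_state, get_image, ticket, bot gives the robot as it stands.
- The arm moves only by the tool send_rows, never from a script. Its argument "rows" is a list of rows, each a list of 5 numbers: the shift along the world's x, y, z in cm, then the turn about the world's z in rad, then the finger opening in cm, from 0 to 8.54. A call has exactly 8 rows; each row is the pose to reach, as a shift and turn from the pose commanded when the call began; what a row does not reach only later rows make up. A row lasts 1/12 s, in which the tool goes at most 41.7 mm and 7.16 degrees, less where a joint would pass 70% of its speed; a pose out of reach is approached as far as the arm can. A call with a gripper value outside its range is refused whole. The fingers move at their own pace and stop on an object; the grip force is fixed at half the most. Time passes only in rows, so rows that repeat a pose let the fingers close, or fill a call up. It gives the time, the measured TCP pose, the force and the opening at its end, in the units of the state.
- get_state(): the state, without advancing time (a new reading comes with each control period).
- get_image(name): name is "scene" or "top"; returns a dict with "color" (420x560x3 uint8, blue, green, red), "K" (3x3 intrinsics, pixels), "dist_coeffs" ([k1, k2, p1, p2, k3] as OpenCV has them; the pictures are not rectified), "R" (3x3) and "t" (3): a world point X has camera coordinates R X + t. Camera axes: x right, y down, z forward; pixel columns grow to the right and rows downward; lengths in mm; the calibration is good to about 2 mm. A picture is of the moment at which its call begins. There is no depth.
- ticket.close_job(): hands the job in, once; it reports no verdict.
The state is a dict: "clock": time; "joints": joint angles; "joint_velocities": joint speeds; "effort": joint torques, N m; "tool_pos": TCP position; "orientation": TCP orientation; "force": force on the tool from outside, world axes, zero at the start; "moment": the same for the moment, N m; "width": opening from 0.0 (shut) to 1.0 (fully open).
Only numpy, scipy, OpenCV 4.12 (cv2) and the standard library are available. Lean on these libraries where they do the work, as an engineer would, in place of code of your own. Each camera call takes 0.05 s, during which the arm holds its last target. There are 200 camera calls.

### The job

Unlock the robotics club's battery case: turn the dial clockwise, click by click, until its orange pointer clicks in at the red mark, and leave it there; then pull the steel shackle straight up and completely out of the lock. Carry it to the white sign-out reader and hold it still, upright with its legs hanging down, centred over the green window with the leg tips about 5 cm above the glass, and finish while still holding it there. Do not touch the reader with the shackle or disturb the other things on the table.

Things in the scene. Friction and masses are not known exactly. Their poses are not given: they have to be found in the camera images.
- lock: fixed blue dial lock on the front of a black battery case. Origin on the dial's axis at table height, z up. Drum 120 mm across, 34 mm high; a block 44 mm wide and 34 mm high runs from it along the lock's +y to y = 132 mm and holds the shackle. Case at x 71 to 229, y -94 to 174 mm, top at 80 mm. The red mark is on the drum's +y side (towards the shackle); white ticks every 30 degrees
- dial_grip (a point): the dial's upright aluminium grip bar, 48 mm long, 14 mm wide, from 38 to 74 mm above the table; this point is on the dial's axis, 62 mm above the table. Its x axis points along the bar to the end with the orange pointer; z up
- dial (a joint): turn of the dial, rad, growing clockwise seen from above, 0 to a stop at 2.618; pointer at the red mark and shackle free at 2.094 (0.1 either way). At 0 the pointer is 120 degrees anticlockwise of the red mark. Clicks into a notch every 0.524 rad (30 degrees), 2.094 being one, and is drawn to the nearest by up to 0.15 N m (may rest half-way between two); starts 0.9 to 2.1 short
- shackle_crown (a point): centre of the level crown bar of the loose steel U shackle (12 mm square bar, 0.2 to 0.4 kg); locked, it is 74 mm above the table and 96 mm from the dial's axis along the lock's +y, with 34 mm clear under the bar. Crown 56 mm long along its y (as the lock's y when locked), 32 mm clear between the legs; z up; leg tips 70 mm below
- reader_window (a point): centre of the green glass window (50 mm square) on top of the fixed white sign-out reader, 100 x 130 x 27 mm; the point lies on the glass, 27 mm above the table
- rover: bystander: little white rover with two red wheels, 150 x 120 x 74 mm; origin under its centre
- screw_jar: bystander: jar with red lid, 60 mm across, 85 mm high; origin under its centre
- gear: bystander: black gear 43 mm across, 12 mm thick, lying on the case's lid; origin under its centre
- screwdriver: bystander: screwdriver lying on the table; origin under its middle
- channel: bystander: aluminium angle, 220 mm long along its y, 30 mm high, lying on the table; origin under its centre
- servo_rack: bystander: servo with toothed rack on a white base, 70 x 160 mm, 58 mm high; origin under its centre
- shackle: the same shackle; origin 70 mm below the crown centre, midway between the leg tips; same axes. 30 mm of the legs are inside the lock; a foot on the leg nearer the dial reaches 22 mm towards the dial under the lock's cam. It slides straight up and is out of the lock when raised over 34 mm
Things that resemble listed ones, but are neither listed nor needed, are in the scene too. There is more than one size of the shackle; the job needs the smaller.

How it is judged:
By the outcome, as a careful person would: the job done as asked, in the order asked, and still so for the second after the job is handed in, while the arm keeps its last pose, push and grip.
It also fails if it takes over 64 s, if anything falls off the work surface, if the arm or the gripper's body presses on something with over 40 N, if the wrist force passes 120 N, or if a joint passes its speed limit or range.

## Working session

There is one attempt and no reset: what is moved stays moved. The work goes in short steps, Python scripts to look and compute and a tool call to move; the robot and the scene stay as the last step left them, time stands still between calls to the robot, and variables do not carry over. Pictures are saved under pics/ and viewed, about 8 in all and at most 12, crops included, and the job is handed in when it is done.

Besides the shell and the picture viewer there is one more tool, called as a command line: name --pt "numbers of a row" for each row, then --argument value for the rest. send_rows: Moves the arm, as the interface text tells. Its arguments: {"type":"object","properties":{"rows":{"type":"array"}},"required":["rows"]}

```bash
mkdir -p pics
python3 - <<'E'
from workcell import get_state,get_image,bot
import cv2,pickle
for n in("scene","top"):
    d=get_image(n);cv2.imwrite(f"pics/{n}0.png",d["color"]);pickle.dump(d,open(f"{n}0.pkl","wb"))
    print(n,d["K"],d["t"],(-d["R"].T@d["t"]),d["dist_coeffs"])
print(get_state())
E
```

```text
scene [[528.80475905   0.         285.1969123 ]
 [  0.         528.80475905 208.53045487]
 [  0.           0.           1.        ]] [ -42.53519787 -282.14279912 1881.36835114] [1642.18614059  -74.10611988  958.48507421] [0.01389502 0.         0.         0.         0.        ]
top [[439.21109151   0.         282.44966255]
 [  0.         439.21109151 212.76233257]
 [  0.           0.           1.        ]] [ -13.75092748  514.71438986 1518.38927848] [ 382.66490096  -35.610072   1556.57492222] [-0.06988915  0.          0.          0.          0.        ]
{'clock': 0.1, 'joints': array([ 1.01179628e+00,  2.17738542e-01,  1.61479127e+00,  1.45866784e-05,
        1.31131253e+00, -1.12198964e-01]), 'joint_velocities': array([ 0.00058688, -0.00209457, -0.00311806, -0.00089898,  0.00054828,
       -0.00161232]), 'effort': array([-6.47008983e-04, -3.98075902e+01, -3.04970312e+01, -1.01564588e-04,
        4.30451415e-03,  1.67513082e-05]), 'tool_pos': array([269.6288298 , 563.02093245, 230.05255885]), 'orientation': array([-3.77104694e-04,  2.21548627e-01,  9.75148676e-01, -1.05977134e-03]), 'force': array([-0.07344354, -0.21830034, -0.52682114]), 'moment': array([-0.01714636,  0.0317297 , -0.00205883]), 'width': 0.9985880193122992}
```

View pics/scene0.png

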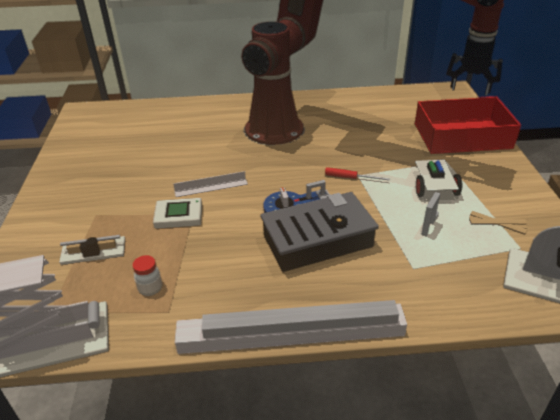

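View pics/top0.png

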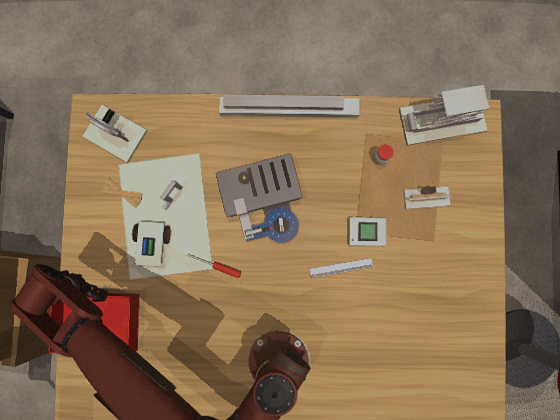

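The scene shows the lock at about (295,200) on the robot side of the case and the reader at (178,212). In the top view the dial is at (281,225), the locked shackle at about (247,228) and the reader window at (368,231). There are two shackle candidates. The loose one on the paper (172,193 top) is not in a lock, and the one in the lock block (250,230) fits the description. I'll confirm it in a crop.

Run:
```python
import cv2,numpy as np
a=cv2.imread("pics/top0.png");b=cv2.imread("pics/scene0.png")
r=lambda im,x,y,w,h,s:cv2.resize(im[y:y+h,x:x+w],None,fx=s,fy=s,interpolation=cv2.INTER_CUBIC)
A=r(a,225,185,80,60,7);cv2.imwrite("pics/c1.png",A)
B=np.vstack([r(b,255,172,80,48,7),np.hstack([r(a,343,210,50,40,5.6),r(a,150,170,50,40,5.6)])])
print(B.shape);cv2.imwrite("pics/c2.png",B)
```

```text
(560, 560, 3)
```

View pics/c1.png

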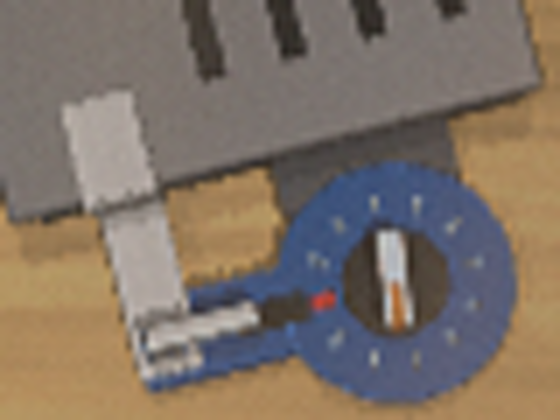

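View pics/c2.png

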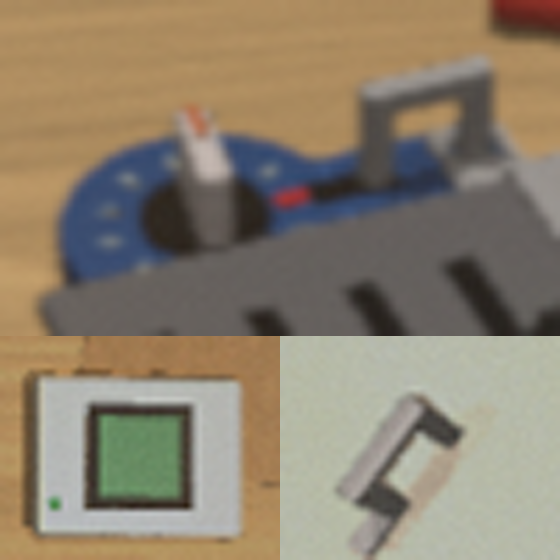

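The crops show the drum centre at crop (398,283), the red mark at (323,301), the grip bar from (390,230) to the orange end at (400,328), and the crown from (150,338) to (257,318). The locked U is the small one, about 56 mm; the loose one on the paper is longer. The window centre is at about (368,231) in the top view.

```bash
cat > h.py <<'E'
import cv2,numpy as np,pickle
def w(d,px,z):
    u=cv2.undistortPoints(np.array([[px]],float),d["K"],d["dist_coeffs"])[0,0]
    c=-d["R"].T@d["t"];r=d["R"].T@np.array([*u,1]);return c+r*(z-c[2])/r[2]
def proj(d,P):
    return cv2.projectPoints(np.array(P,float).reshape(-1,3),cv2.Rodrigues(d["R"])[0],d["t"],d["K"],d["dist_coeffs"])[0][:,0]
E
python3 - <<'E'
from h import *
d=pickle.load(open("top0.pkl","rb"));s=pickle.load(open("scene0.pkl","rb"))
c=lambda x,y:((x+.5)/7-.5+225,(y+.5)/7-.5+185)
P=dict(drum=(398,283,34),red=(323,301,34),bar0=(390,230,74),barP=(400,328,74),cr0=(150,338,80),cr1=(257,318,80))
W={k:w(d,c(a,b),z) for k,(a,b,z) in P.items()}
for k,v in W.items(): print(k,v.round(1))
ang=lambda v:np.degrees(np.arctan2(v[1],v[0])).round(1)
bc=(W['bar0']+W['barP'])/2;cc=(W['cr0']+W['cr1'])/2
print("bar c",bc,"dir",ang(W['barP']-W['bar0']),"len",np.linalg.norm(W['barP']-W['bar0']))
print("crown",cc,"dir",ang(W['cr0']-W['cr1']),"len",np.linalg.norm(W['cr0']-W['cr1']))
print("drum->red",ang(W['red']-W['drum']),"drum->crown",ang(cc-W['drum']),np.linalg.norm((cc-W['drum'])[:2]))
print("win",w(d,(368,231.3),27))
# scene view: crown ends and bar
q=lambda x,y:((x+.5)/7-.5+255,(y+.5)/7-.5+172)
for n,x,y,z in(("cr0",492,65,80),("cr1",365,92,80),("barP",190,110,74),("bar0",220,172,74),("red",293,197,34)):print(n,w(s,q(x,y),z).round(1))
print("win s",w(s,(177.5,209),27))
E
```

```text
drum [471.2  -1.   34. ]
red [461.5  36.   34. ]
bar0 [494.4   2.5  74. ]
barP [447.1  -3.4  74. ]
cr0 [439.6 116.7  80. ]
cr1 [450.3  65.4  80. ]
bar c [ 4.70764757e+02 -4.41427958e-01  7.40000000e+01] dir -173.0 len 47.66556399406907
crown [444.93458598  91.07623073  80.        ] dir 101.8 len 52.43064390870336
drum->red 104.7 drum->crown 105.9 95.76193665483058
win [ 455.44368494 -302.61721721   27.        ]
cr0 [439.7 120.6  80. ]
cr1 [452.5  67.6  80. ]
barP [448.9  -2.6  74. ]
bar0 [491.    5.9  74. ]
red [458.7  37.7  34. ]
win s [ 456.63366326 -299.48248511   27.        ]
```

send_rows --pt "1.2 -3.5 0 0.08 5" --pt "2.5 -7 0 0.16 5" --pt "3.8 -10.5 0 0.24 5" --pt "5 -14 0 0.32 5" --pt "6.2 -17.5 0 0.4 5" --pt "7.5 -21 0 0.48 5" --pt "8.8 -24.5 0 0.55 5" --pt "10 -28.2 0 0.62 5"

```text
clock: 0.77
tool_pos: [370.0, 280.0, 230.9]
orientation: [-0.0, -0.089, 0.996, -0.0]
force: [0.9, 0.1, 0.3]
width: 0.584
```

send_rows --pt "1.3 -3.5 -1 0 5" --pt "2.5 -7 -2 0 5" --pt "3.8 -10.5 -3 0 5" --pt "5 -14 -4 0 5" --pt "6.3 -17.5 -5 0 5" --pt "7.6 -21.1 -6 0 5" --pt "8.8 -24.6 -7 0 5" --pt "10.1 -28.2 -8 0 5"

```text
clock: 1.43
tool_pos: [470.8, -2.1, 150.6]
orientation: [-0.0, -0.086, 0.996, 0.0]
force: [0.6, 0.4, 0.1]
width: 0.581
```

send_rows --pt "0 0 0 0 5" --pt "0 0 0 0 5" --pt "0 0 0 0 5" --pt "0 0 0 0 5" --pt "0 0 0 0 5" --pt "0 0 0 0 5" --pt "0 0 0 0 5" --pt "0 0 0 0 5"

```text
clock: 2.1
tool_pos: [471.1, 0.4, 151.6]
orientation: [0.0, -0.087, 0.996, -0.0]
force: [0.6, 0.8, -0.2]
width: 0.581
```

send_rows --pt "0 0 -2 0 5" --pt "0 0 -4 0 5" --pt "0 0 -6 0 5" --pt "0 0 -8 0 5" --pt "0 0 -9 0 5" --pt "0 0 -9.8 0 5" --pt "0 0 -10.6 0 5" --pt "0 0 -10.6 0 5"

```text
clock: 2.77
tool_pos: [470.4, -0.1, 44.3]
orientation: [-0.001, -0.087, 0.996, 0.0]
force: [-0.6, 0.4, -0.9]
width: 0.585
```

Run:
```python
from h import *
from workcell import *
print(get_state()["tool_pos"],get_state()["force"])
r=lambda im,x,y,w,h,s:cv2.resize(im[y:y+h,x:x+w],None,fx=s,fy=s,interpolation=cv2.INTER_CUBIC)
s=get_image("scene")["color"]
cv2.imwrite("pics/c3.png",r(s,245,150,100,75,7))
```

```text
[ 4.70368155e+02 -1.46702415e-01  4.43286458e+01] [-0.60850163  0.36404052 -0.93488707]
```

View pics/c3.png

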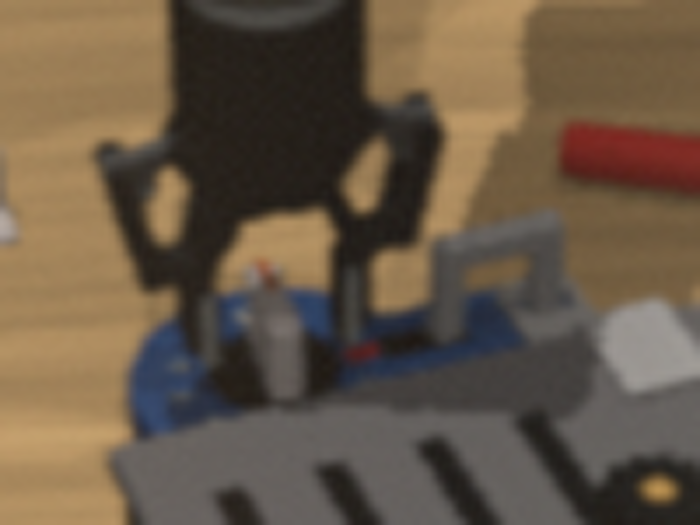

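The picture shows the fingers at (205,330) and (350,310) straddling the bar at (275,330), clear of the shackle at (450,290). I'll close now.

send_rows --pt "0 0 0 0 4" --pt "0 0 0 0 3" --pt "0 0 0 0 2" --pt "0 0 0 0 1" --pt "0 0 0 0 0.8" --pt "0 0 0 0 0.8" --pt "0 0 0 0 0.8" --pt "0 0 0 0 0.8"

```text
clock: 3.48
tool_pos: [472.0, -0.7, 46.3]
orientation: [0.001, -0.087, 0.996, -0.0]
force: [-1.3, -1.0, 5.9]
width: 0.153
```

```bash
python3 -c "
from workcell import *
s=get_state();print({k:s[k] for k in('clock','tool_pos','orientation','force','moment','width','joints')})"
```

```text
{'clock': 3.4833, 'tool_pos': array([472.01146549,  -0.73269578,  46.30482253]), 'orientation': array([ 8.56319423e-04, -8.66377887e-02,  9.96239400e-01, -4.67448669e-04]), 'force': array([-1.28031971, -1.02707822,  5.90694841]), 'moment': array([-0.28444394,  0.14313383,  0.06185335]), 'width': 0.15257394200547936, 'joints': array([-1.50071923e-01,  1.45880633e-01,  2.09195680e+00, -6.46280055e-04,
        9.01871150e-01, -1.89396111e+00])}
```

send_rows --pt "0 0 0.2 -0.08 0.8" --pt "0 0 0.2 -0.16 0.8" --pt "0 0 0.2 -0.24 0.8" --pt "0 0 0.2 -0.32 0.8" --pt "0 0 0.2 -0.4 0.8" --pt "0 0 0.2 -0.48 0.8" --pt "0 0 0.2 -0.56 0.8" --pt "0 0 0.2 -0.64 0.8"

```text
clock: 4.15
tool_pos: [472.0, -0.4, 46.4]
orientation: [0.002, 0.233, 0.972, 0.0]
force: [5.5, -1.0, -7.0]
width: 0.149
```

send_rows --pt "0 0 0 -0.08 0.8" --pt "0 0 0 -0.16 0.8" --pt "0 0 0 -0.24 0.8" --pt "0 0 0 -0.32 0.8" --pt "0 0 0 -0.4 0.8" --pt "0 0 0 -0.48 0.8" --pt "0 0 0 -0.56 0.8" --pt "0 0 0 -0.64 0.8"

```text
clock: 4.82
tool_pos: [472.1, -0.2, 46.4]
orientation: [0.001, 0.527, 0.85, 0.001]
force: [6.0, 0.1, -9.2]
width: 0.148
```

send_rows --pt "0 0 0 -0.06 0.8" --pt "0 0 0 -0.12 0.8" --pt "0 0 0 -0.18 0.8" --pt "0 0 0 -0.21 0.8" --pt "0 0 0 -0.21 0.8" --pt "0 0 0 -0.21 0.8" --pt "0 0 0 -0.21 0.8" --pt "0 0 0 -0.21 0.8"

```text
clock: 5.48
tool_pos: [472.2, -0.2, 46.4]
orientation: [0.001, 0.612, 0.791, 0.001]
force: [7.2, -0.5, -8.9]
width: 0.152
```

Run:
```python
from h import *
from workcell import *
s=get_state();print({k:s[k] for k in('clock','tool_pos','orientation','force','moment','width','joints')})
r=lambda im,x,y,w,h,s:cv2.resize(im[y:y+h,x:x+w],None,fx=s,fy=s,interpolation=cv2.INTER_CUBIC)
cv2.imwrite("pics/c4.png",r(get_image("scene")["color"],245,150,100,75,7))
```

```text
{'clock': 5.4833, 'tool_pos': array([ 4.72248830e+02, -2.03491991e-01,  4.64194736e+01]), 'orientation': array([0.00146102, 0.61201765, 0.79084177, 0.00124366]), 'force': array([ 7.17747751, -0.52052801, -8.93602734]), 'moment': array([-0.16774729, -0.86894492,  0.03764383]), 'width': 0.15160082203933292, 'joints': array([-1.49694019e-01,  1.44906369e-01,  2.09280903e+00,  9.55322381e-04,
        9.00113837e-01, -4.03861149e-01])}
```

send_rows --pt "0 0 0 0 1.5" --pt "0 0 0 0 2.5" --pt "0 0 0 0 4" --pt "0 0 0 0 4" --pt "0 0 2 0 4" --pt "0 0 4 0 4" --pt "0 0 7 0 4" --pt "0 0 9 0 4"

```text
clock: 6.2
tool_pos: [471.3, -0.4, 139.3]
orientation: [0.0, 0.612, 0.791, 0.0]
force: [0.7, -0.7, 0.3]
width: 0.469
```

send_rows --pt "0 0 1 0 4" --pt "-0.5 4 2 0 4" --pt "-1.3 6.5 2 0 4" --pt "-2.6 9.2 2 0 4" --pt "-5.6 13 4 0 4" --pt "-9 16 4 0 4" --pt "-12 19 4 0 4" --pt "-12 19 4 0 4"

```text
clock: 6.87
tool_pos: [346.8, 191.8, 176.4]
orientation: [-0.002, 0.611, 0.792, -0.001]
force: [-0.7, -0.3, -0.4]
width: 0.468
```

Run:
```python
from h import *
from workcell import *
print(get_state()["tool_pos"])
r=lambda im,x,y,w,h,s:cv2.resize(im[y:y+h,x:x+w],None,fx=s,fy=s,interpolation=cv2.INTER_CUBIC)
t=get_image("top");s=get_image("scene");pickle.dump(t,open("top1.pkl","wb"));pickle.dump(s,open("scene1.pkl","wb"))
cv2.imwrite("pics/c5.png",np.vstack([r(t["color"],225,195,80,50,7),r(s["color"],255,172,80,35,7)]))
```

```text
[346.84209138 191.82389731 176.44977585]
```

View pics/c5.png

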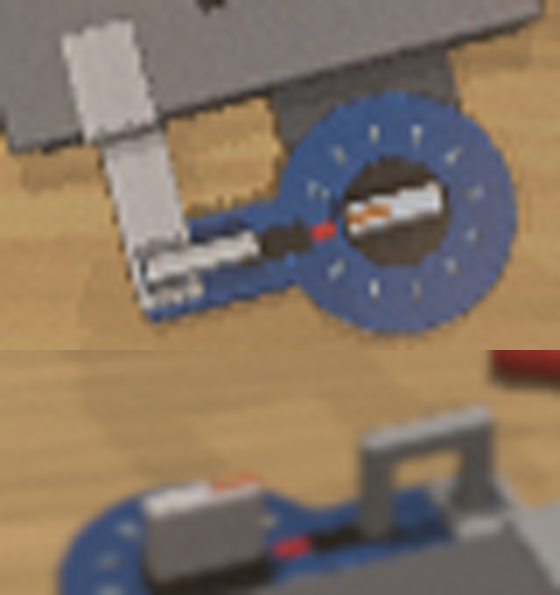

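The pointer's orange end at (370,212) aims at the red mark at (323,232): 105° against 104°, so it is clicked in. The shackle hasn't moved. I'll go for the crown now.

send_rows --pt "2.4 -2.4 0 0 4" --pt "4.8 -4.8 -1 0 4" --pt "7.2 -7.3 -2 0 4" --pt "9.5 -9.7 -3 0 4" --pt "9.5 -9.7 -4 0 4" --pt "9.5 -9.7 -4 0 4" --pt "9.5 -9.7 -4 0 4" --pt "9.5 -9.7 -4 0 4"

```text
clock: 7.63
tool_pos: [445.3, 92.8, 137.0]
orientation: [-0.001, 0.612, 0.791, -0.0]
force: [0.0, 1.3, 0.3]
width: 0.469
```

send_rows --pt "0 0 -1.5 0 4" --pt "0 0 -3 0 4" --pt "0 0 -4.5 0 4" --pt "0 0 -6 0 4" --pt "0 0 -7 0 4" --pt "0 0 -8 0 4" --pt "0 0 -8 0 4" --pt "0 0 -8 0 4"

```text
clock: 8.3
tool_pos: [445.7, 93.0, 57.2]
orientation: [-0.0, 0.612, 0.791, -0.0]
force: [0.3, 0.5, -0.5]
width: 0.472
```

Run:
```python
from h import *
from workcell import *
print(get_state()["tool_pos"],get_state()["force"])
r=lambda im,x,y,w,h,s:cv2.resize(im[y:y+h,x:x+w],None,fx=s,fy=s,interpolation=cv2.INTER_CUBIC)
cv2.imwrite("pics/c6.png",r(get_image("scene")["color"],255,140,90,70,7))
```

```text
[445.73118706  92.95814952  57.23841133] [ 0.34266777  0.51512958 -0.52499614]
```

View pics/c6.png

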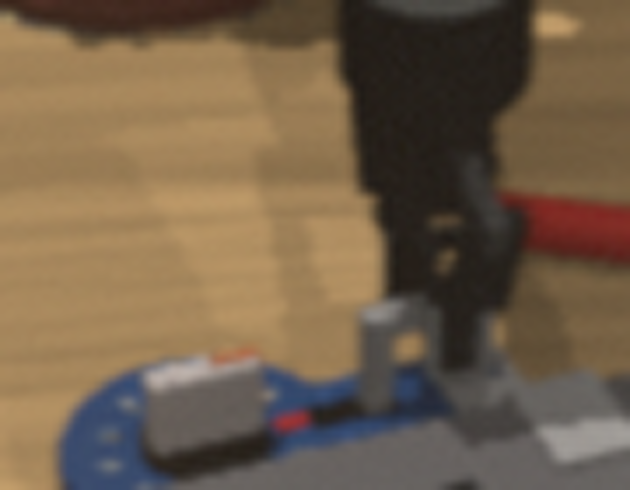

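The near finger at (460,335) stands across the crown, which spans about (365–490, 310). I'll close on it.

send_rows --pt "0 0 -0.1 0 3" --pt "0 0 -0.1 0 2" --pt "0 0 -0.1 0 1" --pt "0 0 -0.1 0 0.6" --pt "0 0 -0.1 0 0.6" --pt "0 0 -0.1 0 0.6" --pt "0 0 -0.1 0 0.6" --pt "0 0 -0.1 0 0.6"

```text
clock: 9.02
tool_pos: [446.8, 92.7, 57.1]
orientation: [0.0, 0.612, 0.791, 0.0]
force: [-0.9, -1.4, 6.1]
width: 0.13
```

send_rows --pt "0 0 0.3 0 0.6" --pt "0 0 0.6 0 0.6" --pt "0 0 0.9 0 0.6" --pt "0 0 1.2 0 0.6" --pt "0 0 1.5 0 0.6" --pt "0 0 1.8 0 0.6" --pt "0 0 2.1 0 0.6" --pt "0 0 2.4 0 0.6"

```text
clock: 9.68
tool_pos: [445.7, 92.6, 80.4]
orientation: [-0.0, 0.612, 0.791, -0.0]
force: [0.1, -0.5, -3.9]
width: 0.124
```

send_rows --pt "0 0 0.4 0 0.6" --pt "0 0 0.8 0 0.6" --pt "0 0 1.2 0 0.6" --pt "0 0 1.6 0 0.6" --pt "0 0 2.1 0 0.6" --pt "0 0 2.6 0 0.6" --pt "0 0 3.2 0 0.6" --pt "0 0 4 0 0.6"

```text
clock: 10.35
tool_pos: [445.6, 92.6, 120.6]
orientation: [-0.0, 0.612, 0.791, -0.0]
force: [-0.2, -0.4, -2.5]
width: 0.129
```

send_rows --pt "0 0 1 0 0.6" --pt "0 0 2 0 0.6" --pt "0 0 3 0 0.6" --pt "0 0 4 0 0.6" --pt "0 0 5 0 0.6" --pt "0 0 6 0 0.6" --pt "0 0 6.5 0 0.6" --pt "0 0 6.5 0 0.6"

```text
clock: 11.02
tool_pos: [447.3, 92.8, 187.3]
orientation: [0.001, 0.612, 0.791, 0.001]
force: [0.4, 0.4, -2.7]
width: 0.13
```

Run:
```python
from h import *
from workcell import *
s=get_state();print(s["tool_pos"],s["force"],s["width"],s["joints"])
r=lambda im,x,y,w,h,s:cv2.resize(im[y:y+h,x:x+w],None,fx=s,fy=s,interpolation=cv2.INTER_CUBIC)
cv2.imwrite("pics/c7.png",r(get_image("scene")["color"],245,120,110,80,7))
```

```text
[447.32518104  92.75187947 187.26711972] [ 0.38223158  0.37747703 -2.68164238] 0.12963985023779825 [ 5.06039414e-02 -1.09632460e-01  2.04138601e+00  2.24606491e-05
  1.20624095e+00 -2.03435197e-01]
```

View pics/c7.png

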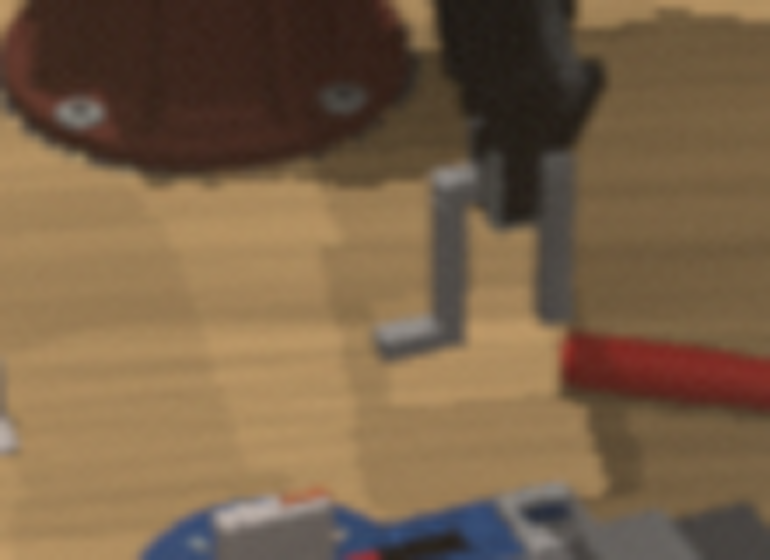

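The shackle is out, hanging upright, and the dial's orange end is still at the mark. I'll check the crown's offset from the tool against this picture (leg bottoms at about (450,340) and (555,315) in the crop).

Run:
```python
from h import *
from scipy.optimize import least_squares
s=pickle.load(open("scene0.pkl","rb"))
q=lambda x,y:np.array([(x+.5)/7-.5+245,(y+.5)/7-.5+120])
a=np.radians(104.5);Y=np.array([np.cos(a),np.sin(a),0]);X=np.array([np.sin(a),-np.cos(a),0]);Z=np.array([0,0,1.])
# leg width centre (front face) mid-height and bottoms
M=[(6,-28,-70),(6,-16,-70),(6,16,-70),(6,28,-70),(-6,-28,6),(6,-28,6),(6,28,6)]
C=np.array([447.3,92.8,204.2])
P=proj(s,[C+X*m[0]+Y*m[1]+Z*m[2] for m in M])
print([(m,((p-[245,120]+.5)*7-.5).round()) for m,p in zip(M,P)])
```

```text
[((6, -28, -70), array([437., 355.])), ((6, -16, -70), array([466., 349.])), ((6, 16, -70), array([542., 333.])), ((6, 28, -70), array([570., 326.])), ((-6, -28, 6), array([427., 173.])), ((6, -28, 6), array([439., 189.])), ((6, 28, 6), array([576., 161.]))]
```

send_rows --pt "0.1 -1.5 0 0 0.6" --pt "0.2 -4 0 0 0.6" --pt "0.3 -7 0 0 0.6" --pt "0.4 -10 0 0 0.6" --pt "0.4 -13 0 0 0.6" --pt "0.5 -16 0 0 0.6" --pt "0.5 -19 0 0 0.6" --pt "0.5 -22 0 0 0.6"

```text
clock: 11.73
tool_pos: [450.2, -128.5, 184.3]
orientation: [-0.001, 0.612, 0.791, -0.0]
force: [0.8, 0.4, -3.5]
width: 0.125
```

send_rows --pt "0.1 -3 0 0 0.6" --pt "0.2 -6 0 0 0.6" --pt "0.3 -9 0 0 0.6" --pt "0.4 -12 0 0 0.6" --pt "0.5 -14.5 0 0 0.6" --pt "0.5 -16.5 0 0 0.6" --pt "0.5 -17.4 0 0 0.6" --pt "0.5 -17.4 0 0 0.6"

```text
clock: 12.4
tool_pos: [455.5, -302.8, 184.5]
orientation: [-0.001, 0.613, 0.79, -0.0]
force: [-0.4, -0.1, -2.7]
width: 0.13
```

send_rows --pt "0 0 0 0 0.6" --pt "0 0 -1 0 0.6" --pt "0 0 -2 0 0.6" --pt "0 0 -3 0 0.6" --pt "0 0 -4 0 0.6" --pt "0 0 -4.8 0 0.6" --pt "0 0 -5.3 0 0.6" --pt "0 0 -5.5 0 0.6"

```text
clock: 13.07
tool_pos: [455.3, -300.5, 128.5]
orientation: [-0.001, 0.612, 0.791, 0.0]
force: [-0.5, 0.2, -3.2]
width: 0.128
```

send_rows --pt "0 0 0 0 0.6" --pt "0 0 0 0 0.6" --pt "0 0 0 0 0.6" --pt "0 0 0 0 0.6" --pt "0 0 0 0 0.6" --pt "0 0 0 0 0.6" --pt "0 0 0 0 0.6" --pt "0 0 0 0 0.6"

```text
clock: 13.73
tool_pos: [456.1, -301.4, 130.5]
orientation: [0.0, 0.612, 0.791, -0.0]
force: [-0.8, -0.4, -3.3]
width: 0.125
```

Run:
```python
from h import *
from workcell import *
st=get_state();print(st["tool_pos"],st["orientation"],st["force"],st["width"])
r=lambda im,x,y,w,h,s:cv2.resize(im[y:y+h,x:x+w],None,fx=s,fy=s,interpolation=cv2.INTER_CUBIC)
S=get_image("scene");T=get_image("top")
cv2.imwrite("pics/c8.png",np.hstack([r(S["color"],140,140,75,95,6),r(T["color"],335,195,55,95,6)]))
a=np.radians(104.5);Y=np.array([np.cos(a),np.sin(a),0]);X=np.array([np.sin(a),-np.cos(a),0]);Z=np.array([0,0,1.])
C=st["tool_pos"]+[0,0,17]
for m in[(6,-28,-70),(6,-16,-70),(6,16,-70),(6,28,-70),(6,-28,6),(6,28,6)]:
    p=proj(S,C+X*m[0]+Y*m[1]+Z*m[2])[0];print(m,((p-[140,140]+.5)*6-.5).round())
for g in[(-25,-25),(25,-25),(25,25),(-25,25)]:
    G=np.array([456,-301,27])+X*g[0]+Y*g[1]
    print("win",((proj(S,G)[0]-[140,140]+.5)*6-.5).round())
```

```text
[ 456.11040157 -301.39594815  130.48079428] [ 1.65775392e-04  6.11859092e-01  7.90966766e-01 -5.13838536e-06] [-0.79614037 -0.38291688 -3.29283422] 0.12473120060878498
(6, -28, -70) [149. 351.]
(6, -16, -70) [175. 346.]
(6, 16, -70) [244. 331.]
(6, 28, -70) [270. 325.]
(6, -28, 6) [121. 215.]
(6, 28, 6) [246. 190.]
win [163. 397.]
win [180. 460.]
win [287. 436.]
win [267. 374.]
```

View pics/c8.png

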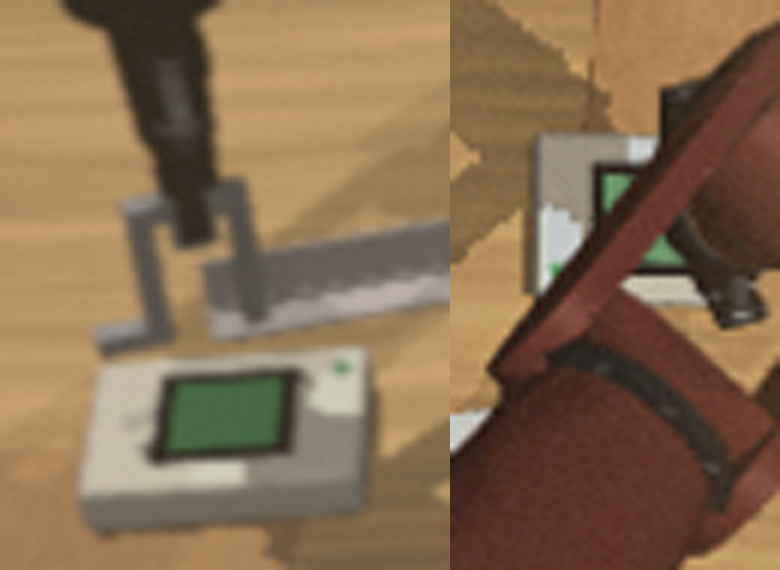

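The picture shows the shackle held upright, with leg bottoms at about (160,342) and (256,320). These agree with the predicted model to about 3 mm. It is centred over the window (226,413) with the tips about 50 mm above the glass. Handing in.

```bash
python3 -c "
from workcell import *
print(ticket.close_job());s=get_state();print(s['clock'],s['tool_pos'],s['width'])"
```

```text
the job is handed in; nothing more can be done
None
the job is handed in; nothing more can be done
```

The job is handed in. I turned the dial about 1.49 rad clockwise to the red mark and let it click in. I then pulled the smaller shackle straight up out of the lock and carried it to the reader. The arm is still holding it there, at about 14 s of the 64 s allowed.

- **Dial:** after I released it, the pointer stood at 105° and the red mark at 104°. It still looked right once the shackle was out.
- **Shackle over the reader:** the tool was at (456.1, -301.4, 130.5) mm and the window centre measured (456, -301) mm. The leg tips are therefore about 50 mm above the glass, with the jaws firmly on the bar.
- **Force:** the wrist force was steady at about 3 N, which is the shackle's weight.
- **Disagreements:** in the scene camera the leg tips appeared about 3 mm higher than predicted. The two cameras differed by about 3 mm on the window's y position. I corrected neither, as both are close to the 2 mm calibration error.
- **Not checked:** the arm hid part of the reader from the top camera at the end, so only the scene camera confirms the final pose. I did not compare every bystander's position before and after, but the readings I took showed no unexpected contact forces.

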